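# Check the engraver's emergency stop and re-arm it

### The arm

A 7-joint arm with a two-finger parallel gripper is mounted at the origin on the work surface. World frame = base frame: x ahead of the robot, y to its left, z up, the work surface at z = 0. Lengths are in mm, angles in rad, forces in N, time in s.
With the tool pointing down it reaches from about 400 to 875 mm from the base axis. Payload 4.4 kg.
Tool frame: the origin (TCP) lies on the centre line of the jaws, within the pads' length; the fingertips stand ctrl.nose_length ahead of it and the grasp point (between the pads) lies 6 mm ahead of it (ctrl.nose_length is the distance from the TCP to the fingertips, in mm); z points along the fingers, y is the direction in which the jaws open and shut (so a half turn about z gives the same grasp; the last joint's range is limited). The gripper opens to 85 mm and grips with 20 to 120 N. Pads are 22 mm wide; open, the fingers measure 114 mm over their backs; the gripper's body (76 mm by 85 mm) begins 54 mm behind the grasp point. The pads swing forward as they close: fully open they stand 13 mm farther back than shut.
Start: joints at [-1.329, 0.628, 0.038, 1.517, -0.027, 0.996, -0.02], TCP at [196.901, 619.474, 219.113] pointing down, gripper open.
Joint ranges: [-3.06, 3.06], [-0.37, 2.12], [-1.25, 1.32], [0.18, 2.47], [-1.1, 4.24], [0.23, 1.98], [-2.94, 2.94]. Speed limits (rad/s): [2.57, 2.57, 3.14, 3.14, 3.14, 3.14, 3.14].

### API

Orientations are given as [roll, pitch, yaw] about the fixed x, y, z axes, in that order (R = Rz(yaw) Ry(pitch) Rx(roll)).
In Python, from cell import ctrl, vision gives the robot as it stands. The module is installed in compiled form; this text tells all that it offers.
- The arm moves only by the shell command python3 -m inch 'ROWS'. ROWS is a JSON object of lists of equal length, an entry for each row: "travel": the shift along the tool's x, y, z in cm, a list of three; "twist": the turn about the tool's z in degrees; "fingers": the finger opening in cm, from 0 to 8.54. A call has exactly 10 rows; each row is the pose to reach, as a shift and turn from the pose commanded when the call began, along the tool's axes at that moment; what a row does not reach only later rows make up. A row lasts 1/12 s, in which the tool goes at most 41.7 mm and 7.16 degrees, less where a joint would pass 70% of its speed; a pose out of reach is approached as far as the arm can. A call with a gripper value outside its range is refused whole. The fingers move at their own pace and stop on an object; the grip force is fixed at half the most. Time passes only in rows, so rows that repeat a pose let the fingers close, or fill a call up. It gives the time, the measured TCP pose, the force and the opening at its end, in the units of the state.
- ctrl.read_state(): the state, without advancing time (a new reading comes with each control period).
- vision.get_image(name): name is "scene" or "top"; returns a dict with "frame" (480x640x3 uint8, red, green, blue), "fx", "fy", "cx", "cy" (pixels), "position" and "orientation" of the camera in the world. Camera axes: x right, y down, z forward; pixel columns grow to the right and rows downward; lengths in mm; the calibration is good to about 2 mm. A picture is of the moment at which its call begins. There is no depth.
- ctrl.finish_job(): hands the job in, once; it reports no verdict.
The state is a dict: "clock": time; "qpos": joint angles; "qd": joint speeds; "tau": joint torques, N m; "eef_pos": TCP position; "tool_rot": TCP orientation; "force": force on the tool from outside, world axes, zero at the start; "torque": the same for the moment, N m; "width": finger opening in mm.
Only numpy, scipy, OpenCV 4.12 (cv2) and the standard library are available. Lean on these libraries where they do the work, as an engineer would, in place of code of your own. Each camera call takes 0.05 s, during which the arm holds its last target.

### The job

Before the first job of the day, check the desktop engraver's emergency stop: with the fingertips push the red mushroom button in until it latches, turn it clockwise by its raised rib, as its white arrows show, until it springs back out, then press the blue reset button. Push lightly and do not pinch the button, keep off the green start button, and leave the mouse, glue stick, tape and ink jar where they stand.

Things in the scene. Friction and masses are not known exactly. Their poses are not given: they have to be found in the camera images.
- station: control station, a grey box with a yellow lid, screwed to the desk: 94 mm along its x, 234 mm along its y, lid 65 mm above the desk. Origin at the centre of its underside, y along the box towards the emergency stop, z up. The stop's axis is at y = +62 mm; the two push buttons stand on the centre line at y = -15 mm and y = -78 mm, the blue one in either place.
- estop_top (a point): centre of the top of the raised rib on the red mushroom head; rides and turns with the head, z up, on the turning axis. Rib: 52 mm long along the point's y, 11 mm wide along x, upright sides, white arrows beside it. Head 60 mm across; its domed crown lies 13 mm below this point, its widest part 24 to 29 mm below. Unpressed, this point is 54 mm above the lid.
- estop_plunger (a joint): how far the mushroom is pushed in (m): 0 out, 0.0078 at its hard stop. It needs 5 N to start and about 8 N to go past the latch, which catches at about 0.0068; let go after that it stays in at about 0.0058. Pressed short of that it springs back out.
- estop_head (a joint): how far the head is turned clockwise seen from above (rad), 0 to 0.9, against a light spring (0.05 N m at the start, 0.09 N m at the release). Latched in, it comes free at about 0.5 and springs out 6 mm. Turned less and let go, it goes back to 0, still latched. After the release, when let go, it turns back to 0 by itself.
- reset_top (a point): centre of the top of the blue reset button, 30 mm across, in a steel bezel 44 mm across and 12 mm high; top 22 mm above the lid, z up.
- reset (a joint): how far the blue button is pushed in (m): 0 out, 0.006 fully in at about 5 N; springs back.
- start_top (a point): centre of the top of the green start button, same size as the blue one.
- start (a joint): how far the green button is pushed in (m), 0 out to 0.006.
- mouse: black computer mouse, 106 x 62 x 34 mm, loose; origin at the centre of its underside.
- glue_stick: white, blue and orange glue stick standing upright, 28 mm across, 92 mm high, loose; origin at the centre of its underside.
- tape_roll: white roll of tape lying flat, 90 mm across, 24 mm high, loose; origin at the centre of its underside.
- ink_jar: small amber ink jar with a black cap, 48 mm across, 55 mm high, loose; origin at the centre of its underside.

How it is judged:
By the outcome, as a careful person would: the job done as asked, in the order asked, and still so for the second after the job is handed in, with the robot touching nothing.
It also fails if it takes over 48 s, if anything falls off the work surface, if the arm or the gripper's body presses on something with over 40 N, if the wrist force passes 120 N, or if a joint passes its speed limit or range.

## Working session

There is one attempt and no reset: what is moved stays moved. The work goes in short steps, Python scripts to look and compute and a shell command to move; the robot and the scene stay as the last step left them, time stands still between calls to the robot, and variables do not carry over. Pictures are saved under pics/ and viewed, and the job is handed in when it is done.

```bash
mkdir -p pics
cat > h.py <<'E'
import numpy as np,cv2
from cell import ctrl,vision
def snap(n,f):
    d=vision.get_image(n); cv2.imwrite('pics/'+f,d['frame'][:,:,::-1]); np.save('pics/'+f[:-4]+'.npy',d,allow_pickle=True); return d
E
python3 - <<'E'
from h import *
for n in('scene','top'):
    d=snap(n,n+'0.png'); print(n,{k:v for k,v in d.items() if k!='frame'})
s=ctrl.read_state(); print(s, ctrl.nose_length)
E
```

```text
scene {'fx': 537.5594188915526, 'fy': 537.5594188915526, 'cx': 322.5187717293361, 'cy': 237.26786312085375, 'position': array([ 999.58381018, -268.76235855,  943.66933967]), 'orientation': array([-2.57818694, -0.00977173,  0.92380288])}
top {'fx': 438.26115519888737, 'fy': 438.26115519888737, 'cx': 321.7056329747296, 'cy': 236.91531511460497, 'position': array([419.40969324,  49.63253601, 938.51512225]), 'orientation': array([-2.95477889,  0.02362839, -1.58653202])}
{'clock': 0.1, 'qpos': array([-1.32879412,  0.62926236,  0.03844199,  1.51827546, -0.02701159,
        0.99631878, -0.01997629]), 'qd': array([ 6.93546011e-05, -1.24726281e-03,  1.64640743e-03, -2.62767165e-03,
        7.96344151e-04, -4.55555046e-04,  6.26558708e-04]), 'tau': array([ 2.41113390e-03, -5.64535010e+01,  1.23009112e+00, -1.93973923e+01,
        1.11987421e-02,  5.47053030e-03,  5.31535349e-06]), 'eef_pos': array([196.71390461, 618.89618088, 218.27298568]), 'tool_rot': array([-3.13984643e+00,  7.10342252e-06,  2.83380993e+00]), 'force': array([ 0.0631847 , -0.9292777 , -0.88304755]), 'torque': array([-0.00770253,  0.0109432 , -0.00022677]), 'width': 85.59809144178222} 25.0
```

View pics/scene0.png

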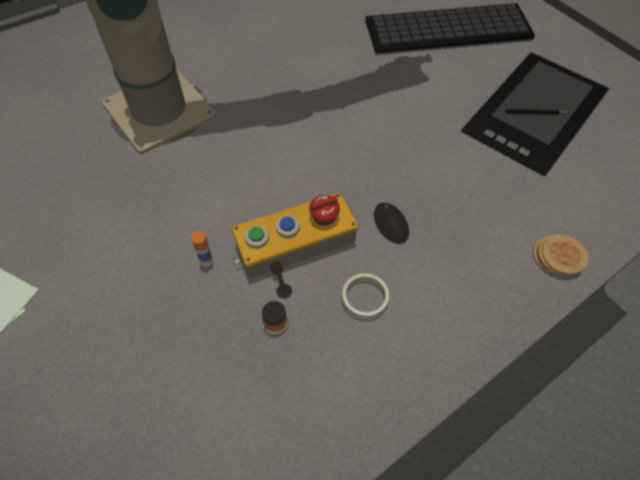

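View pics/top0.png

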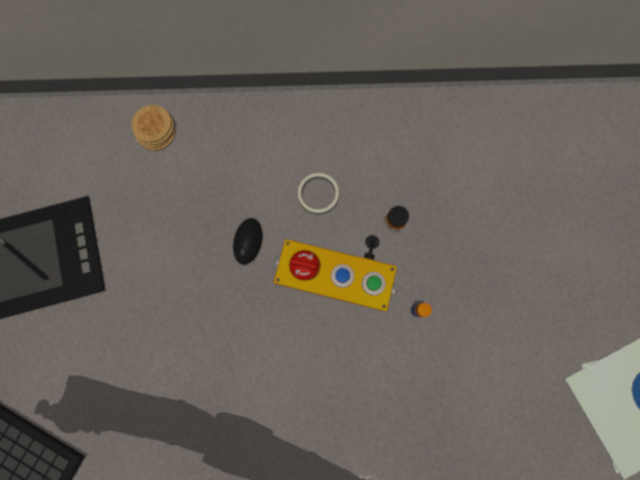

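The scene view shows the red stop at (324,209), blue at (288,225) and green at (256,235). The top view shows red at (305,265), blue at (343,275) and green at (374,283). Blue is the middle button.

```bash
cat >> h.py <<'E'
from scipy.spatial.transform import Rotation as Ro
def ray(d,uv):
    R=Ro.from_euler('xyz',d['orientation']).as_matrix()
    uv=np.atleast_2d(uv); v=np.c_[(uv[:,0]-d['cx'])/d['fx'],(uv[:,1]-d['cy'])/d['fy'],np.ones(len(uv))]@R.T
    return np.array(d['position']),v
def plane(d,uv,z):
    p,v=ray(d,uv); return p+v*((z-p[2])/v[:,2])[:,None]
def proj(d,P):
    R=Ro.from_euler('xyz',d['orientation']).as_matrix(); c=(np.atleast_2d(P)-d['position'])@R
    return np.c_[d['fx']*c[:,0]/c[:,2]+d['cx'],d['fy']*c[:,1]/c[:,2]+d['cy']]
def mask(d,lo,hi,roi=None):
    h=cv2.cvtColor(d['frame'],cv2.COLOR_RGB2HSV); m=cv2.inRange(h,lo,hi)
    if lo[0]==0 and hi[0]<9: m|=cv2.inRange(h,(172,lo[1],lo[2]),(180,255,255))
    if roi: k=np.zeros_like(m);k[roi[1]:roi[3],roi[0]:roi[2]]=255;m&=k
    n,l,st,c=cv2.connectedComponentsWithStats(m); i=1+np.argmax(st[1:,4]); return (l==i).astype(np.uint8)*255,st[i],c[i]
COL={'red':((0,120,60),(8,255,255)),'blue':((100,120,50),(125,255,255)),'green':((45,120,40),(85,255,255)),'yel':((15,150,80),(32,255,255))}
E
python3 - <<'E'
from h import *
for n,roi in(('scene',(220,180,370,280)),('top',(265,230,405,320))):
    d=np.load(f'pics/{n}0.npy',allow_pickle=True).item()
    for c,(lo,hi) in COL.items():
        m,st,cc=mask(d,lo,hi,roi)
        cs=max(cv2.findContours(m,0,1)[0],key=cv2.contourArea)
        z={'red':92,'blue':87,'green':87,'yel':65}[c]
        if c=='yel': 
            r=cv2.minAreaRect(plane(d,cs[:,0].astype(float),z)[:,:2].astype(np.float32)); print(n,c,r)
        else:
            P=plane(d,cs[:,0].astype(float),z)[:,:2].astype(np.float32); print(n,c,st,cc.round(1),plane(d,cc,z).round(1),cv2.minEnclosingCircle(P), cv2.fitEllipse(P))
    img=d['frame'][roi[1]:roi[3],roi[0]:roi[2],::-1]
    cv2.imwrite(f'pics/{n}z.png',cv2.resize(img,None,fx=5,fy=5,interpolation=cv2.INTER_CUBIC))
E
```

```text
scene red [310 196  29  26 562] [324.1 208.6] [[524.6 104.3  92. ]] ((524.9813232421875, 107.81312561035156), 34.13288879394531) ((524.3908081054688, 104.94530487060547), (55.616912841796875, 61.623046875), 31.985761642456055)
scene blue [281 218  13  11 120] [287. 223.] [[506.4  29.   87. ]] ((506.2565002441406, 29.058513641357422), 13.026165962219238) ((506.2822570800781, 29.048358917236328), (23.897178649902344, 24.431812286376953), 74.18045043945312)
scene green [250 228  13  11 115] [255.7 233.2] [[490.  -31.7  87. ]] ((490.19671630859375, -31.502349853515625), 12.538795471191406) ((489.97393798828125, -31.6256160736084), (22.54180335998535, 23.814367294311523), 58.607147216796875)
scene yel ((511.39068603515625, 42.52696228027344), (232.31478881835938, 95.96269989013672), 75.05988311767578)
top red [290 251  29  28 576] [304.  265.1] [[524.7 102.4  92. ]] ((525.0282592773438, 102.26254272460938), 28.18268394470215) ((525.2939453125, 102.33943939208984), (53.44550323486328, 55.09595489501953), 161.7439422607422)
top blue [336 269  13  13 141] [342.1 274.9] [[504.7  28.8  87. ]] ((504.8939514160156, 28.6757755279541), 12.889507293701172) ((504.77362060546875, 28.7847900390625), (24.277040481567383, 24.427337646484375), 53.99531173706055)
top green [367 277  14  13 139] [373.6 282.8] [[488.4 -31.8  87. ]] ((488.7720947265625, -31.757476806640625), 12.782726287841797) ((488.3770751953125, -31.794437408447266), (23.404247283935547, 24.702848434448242), 18.270706176757812)
top yel ((509.141357421875, 42.778411865234375), (231.4617156982422, 93.23113250732422), 75.0916748046875)
```

View pics/topz.png

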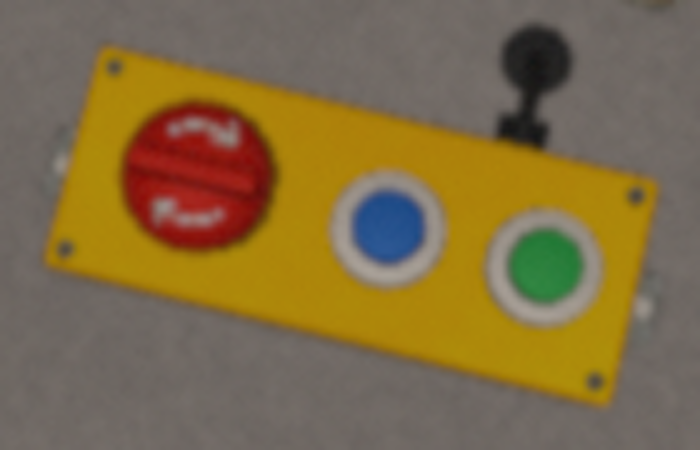

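View pics/scenez.png

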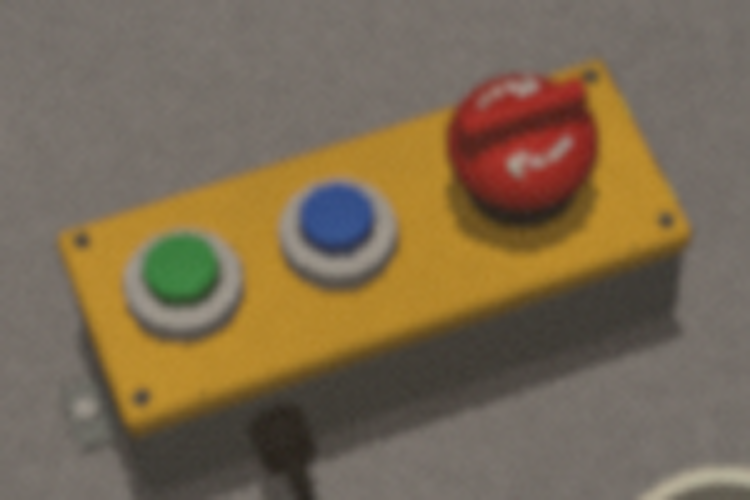

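```bash
cat >> h.py <<'E'
C=np.array([526.,102.7]); BL=np.array([505.7,28.7]); SY=75.08
def go(x,y,z,jaw):
    """travel (cm, tool axes) and twist (deg) to put TCP at x,y,z with tool y at angle jaw (deg, world)"""
    s=ctrl.read_state(); R=Ro.from_euler('xyz',s['tool_rot']).as_matrix()
    t=R.T@(np.array([x,y,z])-s['eef_pos'])/10
    a=np.degrees(np.arctan2(R[1,1],R[0,1])); tw=(a-jaw+180)%360-180
    print('clk %.2f'%s['clock'],'pos',s['eef_pos'].round(2),'rot',s['tool_rot'].round(4),'jaw %.2f'%a,'F',s['force'].round(2),'T',s['torque'].round(3),'w %.1f'%s['width'],'nose',ctrl.nose_length,'q7 %.2f'%s['qpos'][6])
    print('  travel',t.round(3),'twist %.2f'%tw)
E
python3 -c "
from h import *
go(*C,174,SY-90)"
```

```text
clk 0.10 pos [196.71 618.9  218.27] rot [-3.1398  0.      2.8338] jaw 72.37 F [ 0.06 -0.93 -0.88] T [-0.008  0.011 -0.   ] w 85.6 nose 25.0 q7 -0.02
  travel [-47.019 -39.21    4.496] twist 87.29
```

```bash
python3 -m inch '{"travel":[[-2.5,-2,0],[-5.5,-4.5,0],[-8.5,-7,0],[-11.5,-9.6,0],[-14.5,-12.1,0],[-17.5,-14.6,0],[-20.5,-17.1,0],[-23.5,-19.6,0],[-26.5,-22.1,0],[-29,-24.2,0]],"twist":[4,9,14,19,24,29,34,39,44,49],"fingers":[0,0,0,0,0,0,0,0,0,0]}'; python3 -c "
from h import *
go(*C,174,SY-90)"
```

```text
clock: 0.93
eef_pos: [401.0, 298.0, 219.1]
tool_rot: [-3.141, 0.001, 1.973]
force: [1.2, 0.1, -0.3]
width: 0.0
clk 0.93 pos [401.02 298.04 219.07] rot [-3.1413e+00  8.0000e-04  1.9726e+00] jaw 23.02 F [ 1.2   0.14 -0.28] T [-0.019 -0.02  -0.003] w 0.0 nose 25.0 q7 -0.12
  travel [-22.862   3.866   4.525] twist 37.94
```

```bash
python3 -m inch '{"travel":[[-3,0.5,0.5],[-6,1,1],[-9,1.5,1.5],[-12,2,2],[-15,2.5,2.5],[-18,3,3],[-20.5,3.5,3.5],[-22.2,3.8,4],[-22.86,3.87,4.5],[-22.86,3.87,4.5]],"twist":[5,10,15,20,25,30,34,37,38,38],"fingers":[0,0,0,0,0,0,0,0,0,0]}'
python3 - <<'E'
from h import *
go(*C,148,SY-90)
for n,roi in(('scene',(250,120,410,240)),('top',(235,200,395,320))):
    d=snap(n,n+'1.png'); img=d['frame'][roi[1]:roi[3],roi[0]:roi[2],::-1]
    cv2.imwrite(f'pics/{n}1z.png',cv2.resize(img,None,fx=4,fy=4,interpolation=cv2.INTER_CUBIC))
E
```

```text
clock: 1.77
eef_pos: [525.9, 104.7, 173.0]
tool_rot: [-3.14, 0.002, 1.313]
force: [-0.7, 0.1, -0.4]
width: 0.2
clk 1.77 pos [525.9  104.74 173.  ] rot [-3.1403e+00  1.8000e-03  1.3128e+00] jaw -14.78 F [-0.69  0.14 -0.36] T [0.007 0.03  0.005] w 0.2 nose 25.0 q7 -0.17
  travel [-0.19   0.065  2.5  ] twist 0.14
```

View pics/scene1z.png

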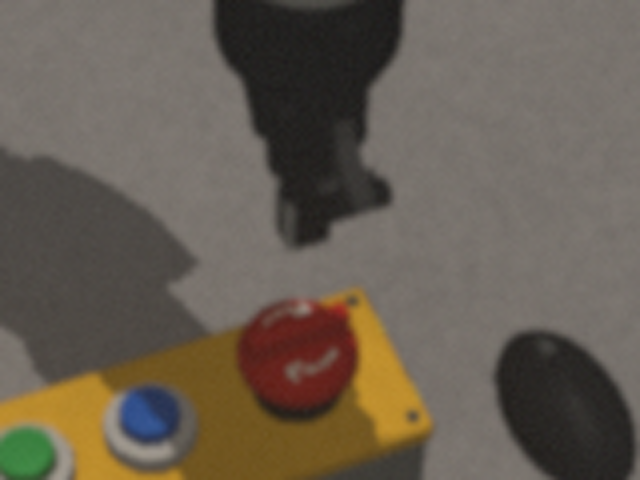

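View pics/top1z.png

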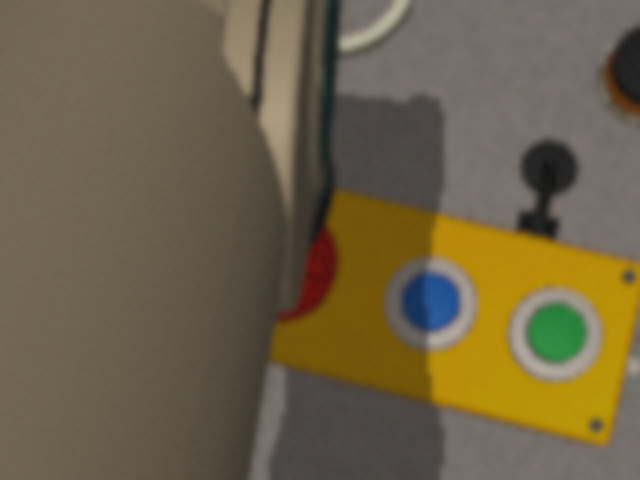

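The fingertips hang over the head: in the scene crop the tips are near (330,220) and the red head at (298,355). The arm covers the stop in the top view. I descend now to just above the rib.

```bash
python3 -m inch '{"travel":[[-0.1,0.03,0.3],[-0.19,0.06,0.6],[-0.19,0.06,1],[-0.19,0.06,1.4],[-0.19,0.06,1.8],[-0.19,0.06,2.1],[-0.19,0.06,2.3],[-0.19,0.06,2.5],[-0.19,0.06,2.5],[-0.19,0.06,2.5]],"twist":[0,0,0,0,0,0,0,0,0,0],"fingers":[0,0,0,0,0,0,0,0,0,0]}'; python3 -c "
from h import *
go(*C,144,SY-90)"
```

```text
clock: 2.7
eef_pos: [526.2, 104.4, 149.0]
tool_rot: [-3.141, 0.0, 1.315]
force: [0.0, 0.6, 0.3]
width: 0.1
clk 2.70 pos [526.24 104.42 149.02] rot [-3.1415e+00  1.0000e-04  1.3153e+00] jaw -14.64 F [0.04 0.59 0.35] T [0.001 0.023 0.034] w 0.1 nose 25.0 q7 -0.15
  travel [-0.172  0.02   0.502] twist 0.28
```

```bash
python3 -m inch '{"travel":[[-0.05,0,0.2],[-0.1,0,0.4],[-0.15,0,0.5],[-0.15,0,0.6],[-0.15,0,0.7],[-0.15,0,0.8],[-0.15,0,0.8],[-0.15,0,0.8],[-0.15,0,0.8],[-0.15,0,0.8]],"twist":[0,0,0,0,0,0,0,0,0,0],"fingers":[0,0,0,0,0,0,0,0,0,0]}'; python3 -c "
from h import *
go(*C,137,SY-90)"
```

```text
clock: 3.53
eef_pos: [525.9, 103.1, 141.1]
tool_rot: [3.142, -0.0, 1.315]
force: [-0.2, 0.7, 0.0]
width: -0.2
clk 3.53 pos [525.89 103.07 141.12] rot [ 3.1416e+00 -1.0000e-04  1.3154e+00] jaw -14.63 F [-0.16  0.7   0.05] T [-0.016 -0.024  0.02 ] w -0.2 nose 25.0 q7 -0.14
  travel [-0.033  0.02   0.412] twist 0.29
```

```bash
python3 -m inch '{"travel":[[0,0,0.05],[0,0,0.1],[0,0,0.15],[0,0,0.2],[0,0,0.25],[0,0,0.3],[0,0,0.3],[0,0,0.3],[0,0,0.3],[0,0,0.3]],"twist":[0,0,0,0,0,0,0,0,0,0],"fingers":[0,0,0,0,0,0,0,0,0,0]}'
python3 - <<'E'
from h import *
go(*C,137,SY-90)
for n,roi in(('scene',(250,120,410,240)),):
    d=snap(n,n+'2.png'); img=d['frame'][roi[1]:roi[3],roi[0]:roi[2],::-1]
    cv2.imwrite(f'pics/{n}2z.png',cv2.resize(img,None,fx=4,fy=4,interpolation=cv2.INTER_CUBIC))
E
```

```text
clock: 4.37
eef_pos: [525.9, 103.0, 138.1]
tool_rot: [3.142, -0.0, 1.315]
force: [0.8, -0.3, -0.8]
width: 0.1
clk 4.37 pos [525.87 103.02 138.12] rot [ 3.1416 -0.      1.3153] jaw -14.64 F [ 0.79 -0.3  -0.83] T [-0.006  0.021  0.034] w 0.1 nose 25.0 q7 -0.13
  travel [-0.028  0.02   0.112] twist 0.28
```

View pics/scene2z.png

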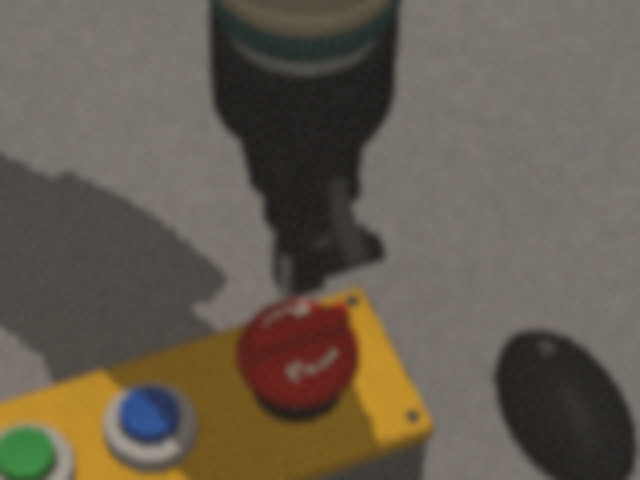

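Run:
```python
from h import *
d=np.load('pics/scene2.npy',allow_pickle=True).item()
for z in(106,113,119,138,150): print(z,proj(d,[525.9,103,z]).round(1), ((proj(d,[525.9,103,z])-[250,120])*4).round())
u=np.array([np.cos(np.radians(75)),np.sin(np.radians(75))])
for s in(-26,26): print(((proj(d,np.r_[C+s*u,119])-[250,120])*4).round())
for c in ((280,285),(320,285),(375,258)):
  print(plane(d,np.array(c)/4+[250,120],115))
```

```text
106 [[324.  205.1]] [[296. 340.]]
113 [[324.1 203. ]] [[296. 332.]]
119 [[324.1 201.1]] [[296. 324.]]
138 [[324.2 195.1]] [[297. 300.]]
150 [[324.3 191.2]] [[297. 285.]]
[[245. 341.]]
[[347. 309.]]
[[500.14774592 112.61087526 115.        ]]
[[511.65552706 128.08046794 115.        ]]
[[514.59567026 159.53608764 115.        ]]
```

Run:
```python
from h import *
d=np.load('pics/scene2.npy',allow_pickle=True).item()
im=d['frame'][130:220,275:375,::-1].astype(float)/255
im=(np.clip(im*1.0,0,1)**0.45*255).astype(np.uint8)
cv2.imwrite('pics/s2g.png',cv2.resize(im,None,fx=6,fy=6,interpolation=cv2.INTER_CUBIC))
```

```text
(no output)
```

View pics/s2g.png

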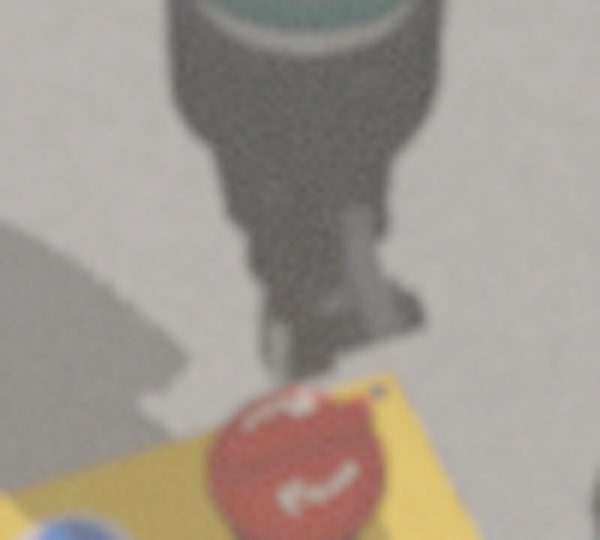

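Run:
```python
from h import *
d=np.load('pics/scene0.npy',allow_pickle=True).item()
print(plane(d,[[103,102],[140,148],[213,111],[177,70]],10).round())
for n,(a,b) in {'scene':((190,85),(215,270)),'scenebig':((0,0),(640,480))}.items(): pass
d2=np.load('pics/scene2.npy',allow_pickle=True).item()
im=(np.clip(d2['frame'][:260,60:420,::-1]/255.,0,1)**.5*255).astype(np.uint8)
cv2.imwrite('pics/s2full.png',cv2.resize(im,None,fx=2.2,fy=2.2))
```

```text
[[-94. -99.  10.]
 [ 93. -95.  10.]
 [ 90.  99.  10.]
 [-89. 101.  10.]]
```

View pics/s2full.png

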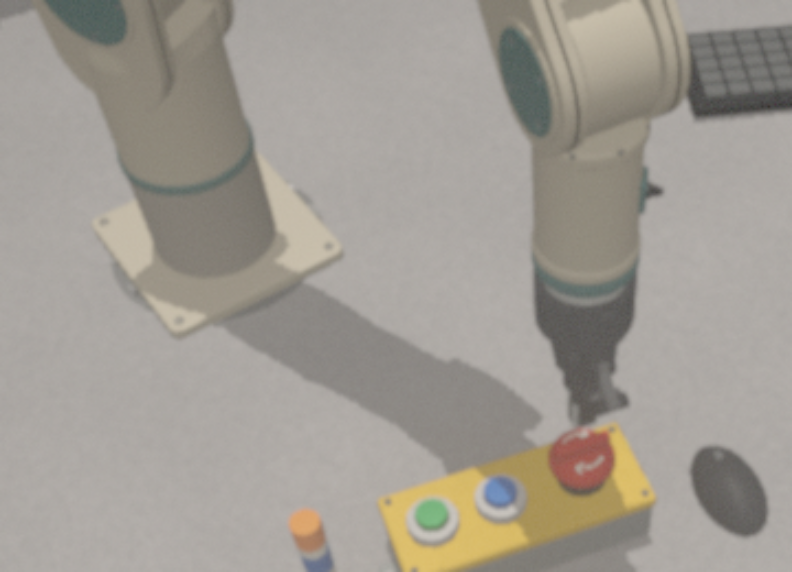

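```bash
python3 -m inch '{"travel":[[0,0,0.05],[0,0,0.1],[0,0,0.15],[0,0,0.2],[0,0,0.25],[0,0,0.3],[0,0,0.35],[0,0,0.4],[0,0,0.4],[0,0,0.4]],"twist":[0,0,0,0,0,0,0,0,0,0],"fingers":[0,0,0,0,0,0,0,0,0,0]}'
python3 - <<'E'
from h import *
go(*C,137,SY-90)
d=snap('scene','scene3.png')
im=(np.clip(d['frame'][130:240,265:385,::-1]/255.,0,1)**.45*255).astype(np.uint8)
cv2.imwrite('pics/s3g.png',cv2.resize(im,None,fx=5,fy=5,interpolation=cv2.INTER_CUBIC))
d=snap('top','top3.png')
im=(np.clip(d['frame'][200:320,235:395,::-1]/255.,0,1)**.45*255).astype(np.uint8)
cv2.imwrite('pics/t3g.png',cv2.resize(im,None,fx=4,fy=4,interpolation=cv2.INTER_CUBIC))
E
```

```text
clock: 5.25
eef_pos: [525.8, 103.0, 134.1]
tool_rot: [-3.142, 0.0, 1.315]
force: [0.3, 0.2, 1.6]
width: -0.3
clk 5.25 pos [525.84 103.02 134.06] rot [-3.1415  0.      1.3153] jaw -14.64 F [0.3  0.23 1.65] T [-0.012  0.019 -0.01 ] w -0.3 nose 25.0 q7 -0.13
  travel [-0.027  0.024 -0.294] twist 0.28
```

View pics/s3g.png

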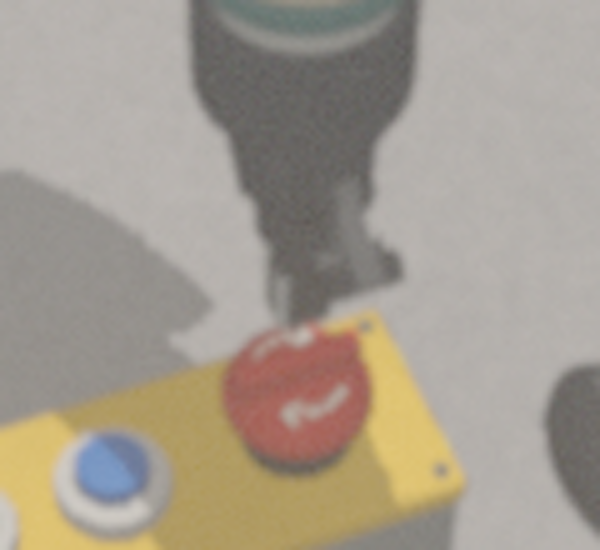

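View pics/t3g.png

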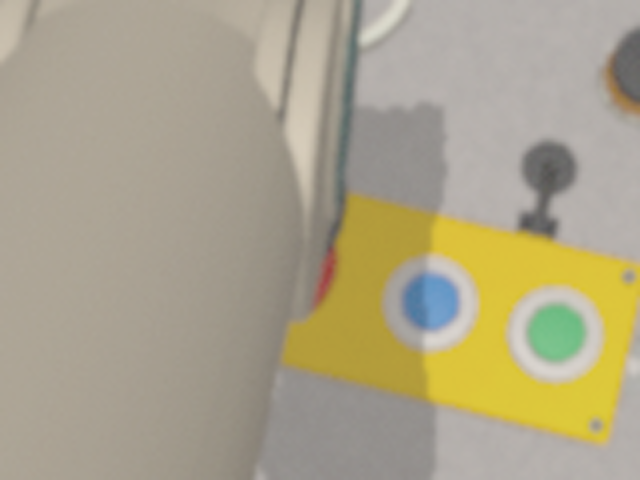

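Something disagrees here. In the scene view the tip is at full-image (324.6,194). On the tool axis that is about z=141, but the TCP reads 134 and the nose is 25 mm. I'll lift and move to where both cameras see the fingertips, and triangulate them before pressing.

```bash
python3 -c "
from h import *
go(330,260,180,SY-90)"
```

```text
clk 5.35 pos [525.83 103.04 134.1 ] rot [-3.1415e+00 -1.0000e-04  1.3153e+00] jaw -14.64 F [-0.92 -0.18  0.56] T [ 0.007 -0.069 -0.076] w -0.3 nose 25.0 q7 -0.13
  travel [ 10.238 -22.914  -4.588] twist 0.28
```

```bash
python3 -m inch '{"travel":[[0,0,-1.5],[0,0,-4],[1,-2.3,-5],[2.5,-5.5,-5],[4,-9,-5],[5.6,-12.5,-5],[7.2,-16,-5],[8.7,-19.5,-5],[10.2,-22.9,-5],[10.2,-22.9,-5]],"twist":[0,0,0,0,0,0,0,0,0,0],"fingers":[0,0,0,0,0,0,0,0,0,0]}'
python3 - <<'E'
from h import *
go(330,260,180,SY-90)
for n in('scene','top'):
    d=snap(n,n+'4.png')
    s=ctrl.read_state()['eef_pos']
    for dz in(0,-25): print(n,dz,proj(d,s+[0,0,dz]).round(1))
    p=proj(d,s)[0]; x0,y0=int(max(0,p[0]-60)),int(max(0,p[1]-60)); print(x0,y0)
    im=(np.clip(d['frame'][y0:y0+120,x0:x0+120,::-1]/255.,0,1)**.45*255).astype(np.uint8)
    cv2.imwrite(f'pics/{n}4g.png',cv2.resize(im,None,fx=5,fy=5,interpolation=cv2.INTER_CUBIC))
E
```

```text
clock: 6.18
eef_pos: [323.2, 264.1, 183.6]
tool_rot: [-3.136, 0.0, 1.327]
force: [-0.6, -0.6, 0.4]
width: 0.2
clk 6.18 pos [323.17 264.15 183.6 ] rot [-3.1358e+00  5.0000e-04  1.3268e+00] jaw -13.98 F [-0.56 -0.65  0.36] T [-0.018  0.024  0.001] w 0.2 nose 25.0 q7 -0.64
  travel [-0.237  0.766  0.356] twist 0.94
scene 0 [[327.7  81.5]]
scene -25 [[327.5  90.8]]
267 21
top 0 [[206.3 377.2]]
top -25 [[210.4 375.3]]
146 317
```

View pics/scene4g.png

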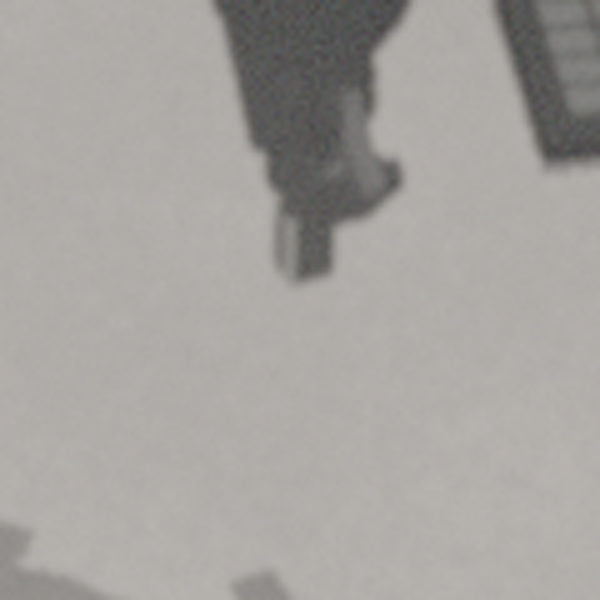

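View pics/top4g.png

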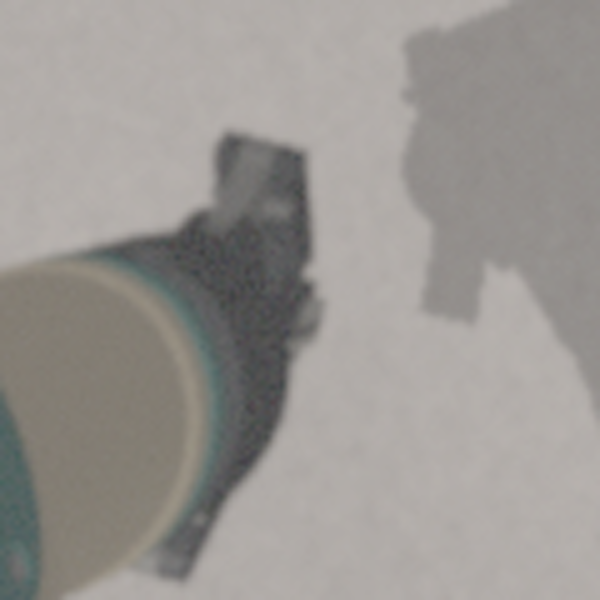

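```bash
cat >> h.py <<'E'
def tri(d1,u1,d2,u2):
    p,v=ray(d1,u1);q,w=ray(d2,u2);v=v[0];w=w[0]
    s=np.linalg.lstsq(np.c_[v,-w],q-p,rcond=None)[0]; a=p+s[0]*v;b=q+s[1]*w; return (a+b)/2,np.linalg.norm(a-b)
E
python3 - <<'E'
from h import *
go(330,260,180,SY-90)
for n in('scene','top'):
    d=snap(n,n+'5.png')
    x0,y0=(267,21) if n=='scene' else (146,317)
    im=(np.clip(d['frame'][y0:y0+120,x0:x0+120,::-1]/255.,0,1)**.45*255).astype(np.uint8)
    cv2.imwrite(f'pics/{n}5g.png',cv2.resize(im,None,fx=5,fy=5,interpolation=cv2.INTER_CUBIC))
go(330,260,180,SY-90)
a=np.load('pics/scene4.npy',allow_pickle=True).item();b=np.load('pics/top4.npy',allow_pickle=True).item()
print(tri(a,(328,76.6),b,(210,380)), plane(a,(328,76.6),158.6),plane(b,(210,380),158.6))
E
```

```text
clk 6.28 pos [328.95 260.83 184.22] rot [-3.1414e+00 -4.0000e-04  1.3199e+00] jaw -14.37 F [ 0.78 -0.5   0.72] T [-0.073 -0.031 -0.019] w 0.4 nose 25.0 q7 -0.64
  travel [-0.055  0.122  0.422] twist 0.55
clk 6.38 pos [331.05 259.18 184.34] rot [ 3.1405e+00 -5.0000e-04  1.3144e+00] jaw -14.69 F [ 0.55 -0.12  0.04] T [-0.056  0.002  0.004] w 0.0 nose 25.0 q7 -0.64
  travel [ 0.052 -0.123  0.433] twist 0.23
(array([328.85090716, 254.57346324, 200.85292151]), np.float64(10.289451844817249)) [[292.5038747  289.66315191 158.6       ]] [[321.13544713 261.39898588 158.6       ]]
```

View pics/scene5g.png

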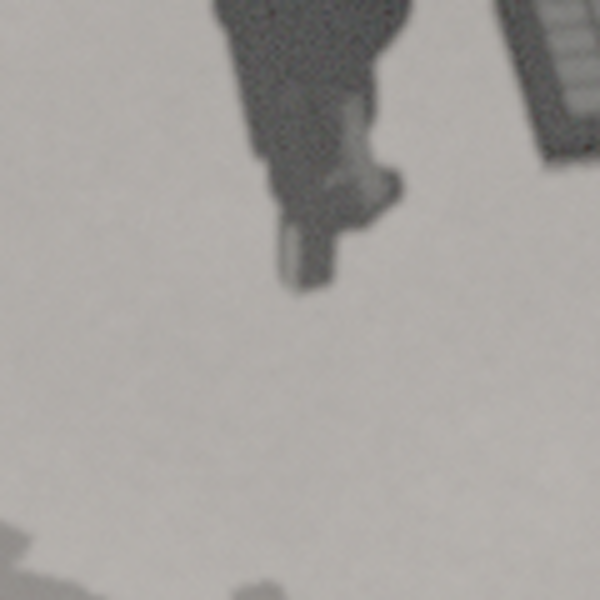

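View pics/top5g.png

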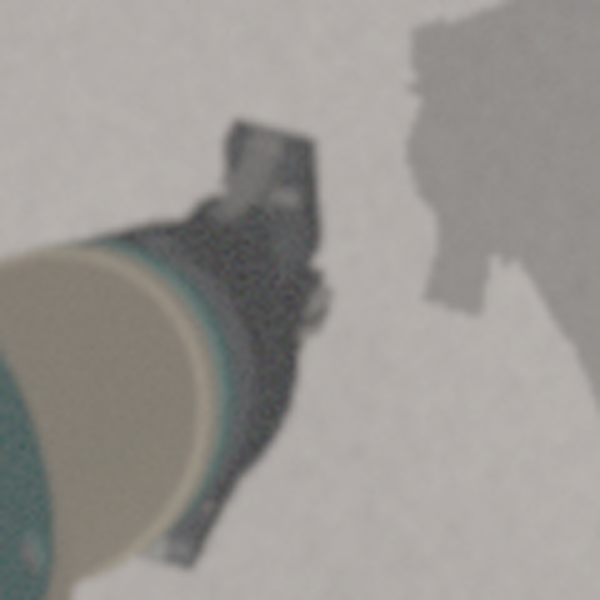

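Run:
```python
from h import *
go(330,260,180,SY-90)
a=np.load('pics/scene5.npy',allow_pickle=True).item();b=np.load('pics/top5.npy',allow_pickle=True).item()
for z in (159,184,200,240,300,350): 
  u=proj(a,[330,260,z])[0];w=proj(b,[330,260,z])[0]
  print(z,'scene',u.round(1),((u-[267,21])*5).round(),'top',w.round(1),((w-[146,317])*5).round())
im=(np.clip(b['frame'][300:480,60:300,::-1]/255.,0,1)**.5*255).astype(np.uint8)
cv2.imwrite('pics/t5w.png',cv2.resize(im,None,fx=3.3,fy=3.3,interpolation=cv2.INTER_CUBIC))
im=(np.clip(a['frame'][0:180,180:420,::-1]/255.,0,1)**.5*255).astype(np.uint8)
cv2.imwrite('pics/s5w.png',cv2.resize(im,None,fx=3.3,fy=3.3,interpolation=cv2.INTER_CUBIC))
```

```text
clk 6.38 pos [331.05 259.18 184.34] rot [ 3.1405e+00 -5.0000e-04  1.3144e+00] jaw -14.69 F [ 0.55 -0.12  0.04] T [-0.056  0.002  0.004] w 0.0 nose 25.0 q7 -0.64
  travel [ 0.052 -0.123  0.433] twist 0.23
159 scene [327.6  92.2] [303. 356.] top [210.9 374.6] [325. 288.]
184 scene [327.8  82.9] [304. 309.] top [206.8 376.5] [304. 297.]
200 scene [328.   76.7] [305. 279.] top [204.1 377.7] [290. 304.]
240 scene [328.4  60.6] [307. 198.] top [196.6 381.1] [253. 321.]
300 scene [329.   34.4] [310.  67.] top [183.6 387. ] [188. 350.]
350 scene [329.5  10.5] [313. -53.] top [170.7 392.8] [123. 379.]
```

View pics/t5w.png

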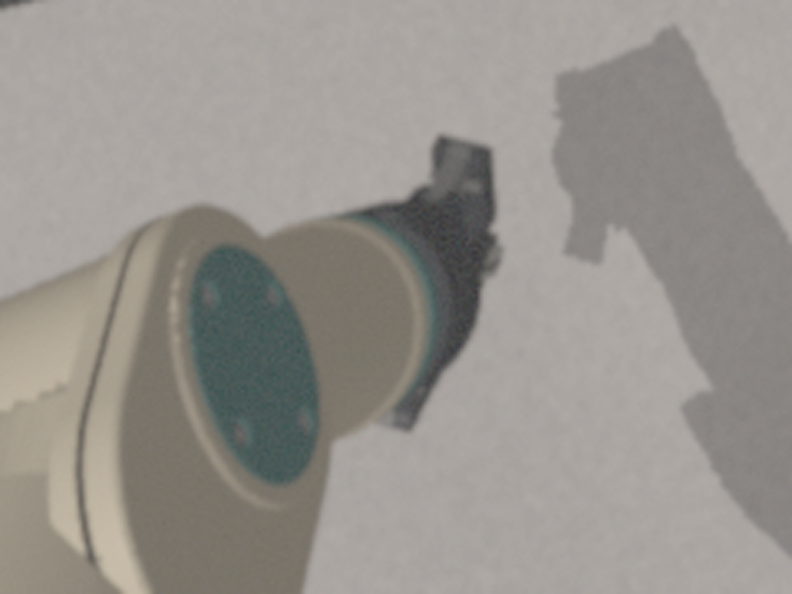

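View pics/s5w.png

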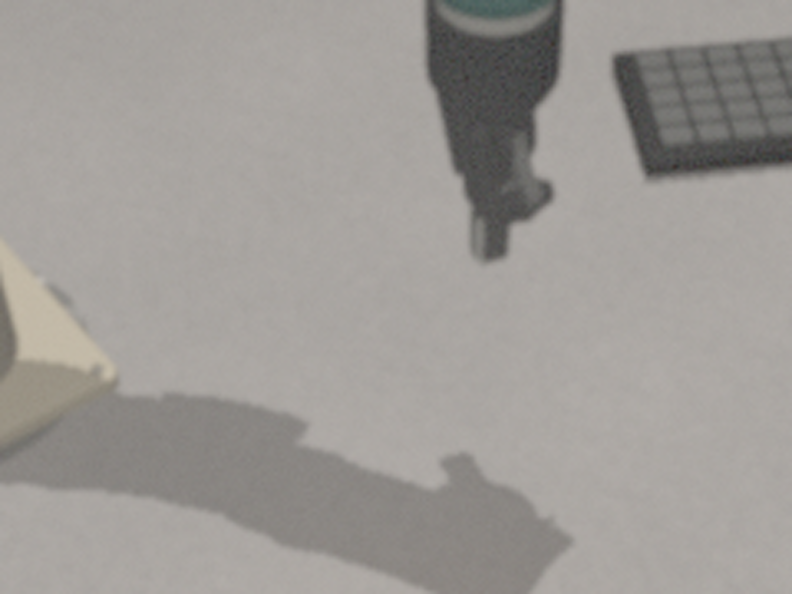

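The two views agree with each other. The tip (scene (329,78.6), top (211,377)) lies on the tool axis in xy, but about 10 mm above the reported TCP height instead of 25 mm below it. That also explains why I felt no contact at TCP 134. I will trust vision and contact force for the height, go back over the stop and descend by feel.

```bash
python3 -c "
from h import *
go(*C,136,SY-90)"; python3 -m inch '{"travel":[[-1,2.2,0.2],[-2.5,5.5,0.7],[-4,9,1.5],[-5.5,12.5,2.3],[-7,16,3.1],[-8.5,19.5,4],[-9.6,21.8,4.5],[-10.2,22.8,4.8],[-10.2,22.8,4.8],[-10.2,22.8,4.8]],"twist":[0.2,0.2,0.2,0.2,0.2,0.2,0.2,0.2,0.2,0.2],"fingers":[0,0,0,0,0,0,0,0,0,0]}'; python3 -c "
from h import *
go(*C,125,SY-90)"
```

```text
clk 6.38 pos [331.05 259.18 184.34] rot [ 3.1405e+00 -5.0000e-04  1.3144e+00] jaw -14.69 F [ 0.55 -0.12  0.04] T [-0.056  0.002  0.004] w 0.0 nose 25.0 q7 -0.64
  travel [-10.194  22.821   4.854] twist 0.23
clock: 7.22
eef_pos: [524.4, 102.1, 135.8]
tool_rot: [-3.14, 0.0, 1.309]
force: [0.2, 0.6, -0.0]
width: 0.1
clk 7.22 pos [524.4  102.1  135.78] rot [-3.1401e+00  4.0000e-04  1.3089e+00] jaw -15.00 F [ 0.24  0.59 -0.05] T [0.046 0.038 0.017] w 0.1 nose 25.0 q7 -0.14
  travel [0.099 0.141 1.078] twist -0.08
```

```bash
python3 -m inch '{"travel":[[0,0,0.2],[0,0,0.4],[0,0,0.6],[0,0,0.8],[0,0,1],[0,0,1.15],[0,0,1.3],[0,0,1.4],[0,0,1.5],[0,0,1.5]],"twist":[0,0,0,0,0,0,0,0,0,0],"fingers":[0,0,0,0,0,0,0,0,0,0]}'
python3 - <<'E'
from h import *
go(*C,125,SY-90)
d=snap('scene','scene6.png')
im=(np.clip(d['frame'][130:240,265:385,::-1]/255.,0,1)**.45*255).astype(np.uint8)
cv2.imwrite('pics/s6g.png',cv2.resize(im,None,fx=5,fy=5,interpolation=cv2.INTER_CUBIC))
E
```

```text
clock: 8.05
eef_pos: [524.8, 103.2, 120.9]
tool_rot: [-3.141, 0.0, 1.312]
force: [0.1, -0.7, -0.4]
width: 0.3
clk 8.05 pos [524.78 103.22 120.89] rot [-3.1413e+00  2.0000e-04  1.3118e+00] jaw -14.84 F [ 0.12 -0.68 -0.4 ] T [-0.011  0.047  0.019] w 0.3 nose 25.0 q7 -0.13
  travel [-0.019  0.131 -0.411] twist 0.08
```

View pics/s6g.png

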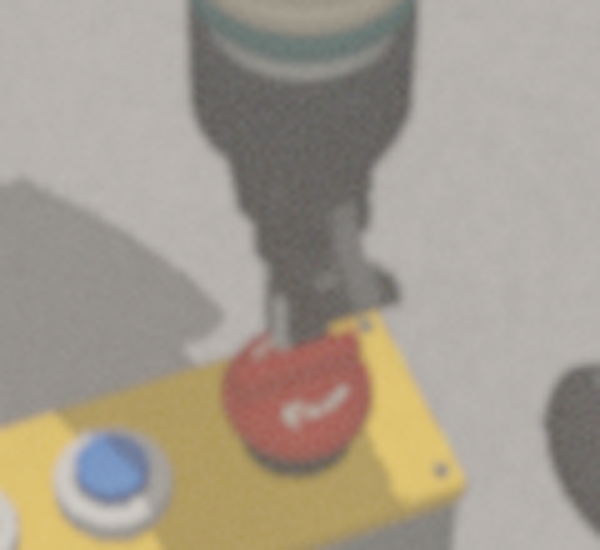

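The fingers now hide the back arrow, with the tip at full-image (324.6,199). So the tip is above the rib centre with about 6 mm to go. I continue in small steps.

```bash
python3 -m inch '{"travel":[[0,0.05,0.05],[0,0.1,0.1],[0,0.1,0.15],[0,0.1,0.2],[0,0.1,0.25],[0,0.1,0.3],[0,0.1,0.35],[0,0.1,0.4],[0,0.1,0.45],[0,0.1,0.45]],"twist":[0,0,0,0,0,0,0,0,0,0],"fingers":[0,0,0,0,0,0,0,0,0,0]}'
python3 - <<'E'
from h import *
go(*C,112,SY-90)
E
```

```text
clock: 8.93
eef_pos: [525.8, 103.0, 116.5]
tool_rot: [-3.141, 0.0, 1.312]
force: [-0.1, 0.0, -0.1]
width: 0.3
clk 8.93 pos [525.75 103.05 116.47] rot [-3.1413e+00  1.0000e-04  1.3119e+00] jaw -14.84 F [-0.12  0.04 -0.08] T [0.005 0.017 0.012] w 0.3 nose 25.0 q7 -0.13
  travel [-0.027  0.033  0.447] twist 0.08
```

```bash
python3 -m inch '{"travel":[[0,0,0.05],[0,0,0.1],[0,0,0.15],[0,0,0.2],[0,0,0.25],[0,0,0.3],[0,0,0.35],[0,0,0.4],[0,0,0.4],[0,0,0.4]],"twist":[0,0,0,0,0,0,0,0,0,0],"fingers":[0,0,0,0,0,0,0,0,0,0]}'
python3 - <<'E'
from h import *
go(*C,108,SY-90)
E
```

```text
clock: 9.77
eef_pos: [525.8, 103.0, 112.6]
tool_rot: [-3.142, 0.0, 1.312]
force: [0.2, -0.6, -0.8]
width: 0.1
clk 9.77 pos [525.83 103.02 112.56] rot [-3.1415e+00  1.0000e-04  1.3119e+00] jaw -14.83 F [ 0.18 -0.64 -0.78] T [ 0.018  0.02  -0.029] w 0.1 nose 25.0 q7 -0.12
  travel [-0.027  0.024  0.456] twist 0.09
```

```bash
python3 -m inch '{"travel":[[0,0,0.05],[0,0,0.1],[0,0,0.15],[0,0,0.2],[0,0,0.25],[0,0,0.3],[0,0,0.35],[0,0,0.4],[0,0,0.4],[0,0,0.4]],"twist":[0,0,0,0,0,0,0,0,0,0],"fingers":[0,0,0,0,0,0,0,0,0,0]}'
python3 - <<'E'
from h import *
go(*C,108,SY-90)
E
```

```text
clock: 10.6
eef_pos: [525.8, 103.0, 108.6]
tool_rot: [-3.142, 0.0, 1.312]
force: [-0.1, 0.3, 0.3]
width: 0.2
clk 10.60 pos [525.82 103.03 108.57] rot [-3.1415  0.      1.3119] jaw -14.83 F [-0.1   0.34  0.27] T [-0.023 -0.027 -0.029] w 0.2 nose 25.0 q7 -0.12
  travel [-0.028  0.026  0.057] twist 0.09
```

```bash
python3 -m inch '{"travel":[[0,0,0.05],[0,0,0.1],[0,0,0.15],[0,0,0.2],[0,0,0.25],[0,0,0.3],[0,0,0.3],[0,0,0.3],[0,0,0.3],[0,0,0.3]],"twist":[0,0,0,0,0,0,0,0,0,0],"fingers":[0,0,0,0,0,0,0,0,0,0]}'
python3 - <<'E'
from h import *
go(*C,108,SY-90)
d=snap('scene','scene7.png')
im=(np.clip(d['frame'][130:240,265:385,::-1]/255.,0,1)**.45*255).astype(np.uint8)
cv2.imwrite('pics/s7g.png',cv2.resize(im,None,fx=5,fy=5,interpolation=cv2.INTER_CUBIC))
E
```

```text
clock: 11.43
eef_pos: [526.0, 103.0, 105.8]
tool_rot: [3.141, -0.0, 1.312]
force: [-1.0, 0.5, 5.5]
width: -0.2
clk 11.43 pos [525.95 103.02 105.82] rot [ 3.1414e+00 -2.0000e-04  1.3118e+00] jaw -14.84 F [-1.05  0.52  5.47] T [ 0.016  0.236 -0.008] w -0.2 nose 25.0 q7 -0.12
  travel [-0.03   0.013 -0.218] twist 0.08
```

View pics/s7g.png

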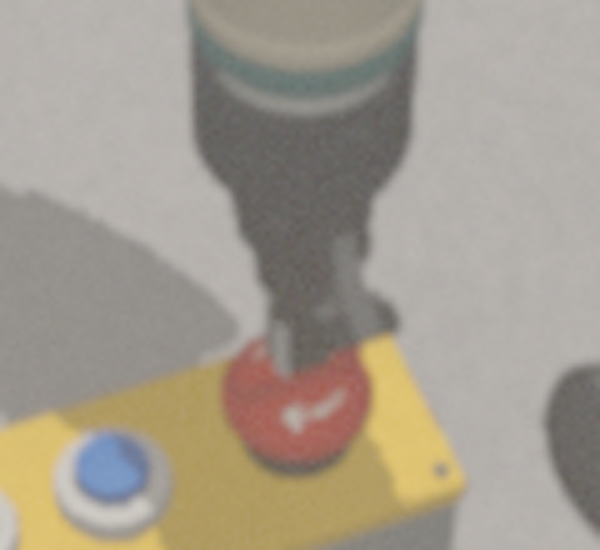

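```bash
python3 -m inch '{"travel":[[0,0,0.05],[0,0,0.1],[0,0,0.15],[0,0,0.2],[0,0,0.25],[0,0,0.3],[0,0,0.35],[0,0,0.4],[0,0,0.4],[0,0,0.4]],"twist":[0,0,0,0,0,0,0,0,0,0],"fingers":[0,0,0,0,0,0,0,0,0,0]}'
python3 - <<'E'
from h import *
go(*C,108,SY-90)
E
```

```text
clock: 12.32
eef_pos: [526.0, 103.1, 101.9]
tool_rot: [3.141, -0.0, 1.312]
force: [-1.4, -0.0, 5.3]
width: 0.1
clk 12.32 pos [525.98 103.06 101.89] rot [ 3.1413e+00 -3.0000e-04  1.3118e+00] jaw -14.84 F [-1.36 -0.03  5.3 ] T [-0.053  0.276 -0.022] w 0.1 nose 25.0 q7 -0.11
  travel [-0.034  0.011 -0.611] twist 0.08
```

```bash
python3 -m inch '{"travel":[[0,0,0.05],[0,0,0.1],[0,0,0.1],[0,0,0.15],[0,0,0.15],[0,0,0.15],[0,0,0.15],[0,0,0.15],[0,0,0.15],[0,0,0.15]],"twist":[0,0,0,0,0,0,0,0,0,0],"fingers":[0,0,0,0,0,0,0,0,0,0]}'
python3 - <<'E'
from h import *
go(*C,108,SY-90)
d=snap('scene','scene8.png')
im=(np.clip(d['frame'][130:240,265:385,::-1]/255.,0,1)**.45*255).astype(np.uint8)
cv2.imwrite('pics/s8g.png',cv2.resize(im,None,fx=5,fy=5,interpolation=cv2.INTER_CUBIC))
E
```

```text
clock: 13.15
eef_pos: [526.0, 103.0, 100.5]
tool_rot: [3.141, -0.0, 1.312]
force: [-2.0, 0.5, 7.4]
width: -0.2
clk 13.15 pos [525.98 102.99 100.47] rot [ 3.1413e+00 -3.0000e-04  1.3117e+00] jaw -14.85 F [-2.05  0.48  7.42] T [-0.025  0.27   0.017] w -0.2 nose 25.0 q7 -0.11
  travel [-0.028  0.009 -0.753] twist 0.07
```

View pics/s8g.png

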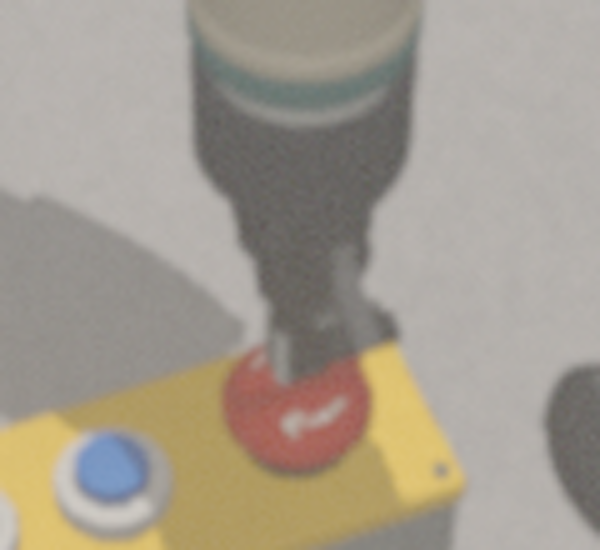

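```bash
python3 -m inch '{"travel":[[0,0,0.05],[0,0,0.05],[0,0,0.1],[0,0,0.1],[0,0,0.1],[0,0,0.1],[0,0,0.1],[0,0,0.1],[0,0,0.1],[0,0,0.1]],"twist":[0,0,0,0,0,0,0,0,0,0],"fingers":[0,0,0,0,0,0,0,0,0,0]}'
python3 - <<'E'
from h import *
go(*C,108,SY-90)
E
```

```text
clock: 14.03
eef_pos: [526.0, 103.1, 99.6]
tool_rot: [3.141, -0.0, 1.312]
force: [-0.8, 0.1, 6.8]
width: 0.1
clk 14.03 pos [526.04 103.06  99.57] rot [ 3.1412e+00 -4.0000e-04  1.3118e+00] jaw -14.84 F [-0.78  0.11  6.82] T [0.003 0.349 0.013] w 0.1 nose 25.0 q7 -0.11
  travel [-0.036  0.006 -0.843] twist 0.08
```

```bash
python3 -m inch '{"travel":[[0,0,0.05],[0,0,0.1],[0,0,0.1],[0,0,0.1],[0,0,0.1],[0,0,0.1],[0,0,0.1],[0,0,0.1],[0,0,0.1],[0,0,0.1]],"twist":[0,0,0,0,0,0,0,0,0,0],"fingers":[0,0,0,0,0,0,0,0,0,0]}'
python3 - <<'E'
from h import *
go(*C,108,SY-90)
E
```

```text
clock: 14.87
eef_pos: [526.1, 103.0, 99.0]
tool_rot: [3.141, -0.001, 1.312]
force: [-2.9, 0.2, 10.3]
width: 0.1
clk 14.87 pos [526.14 103.04  98.98] rot [ 3.1410e+00 -7.0000e-04  1.3117e+00] jaw -14.84 F [-2.91  0.16 10.33] T [-0.043  0.5    0.008] w 0.1 nose 25.0 q7 -0.11
  travel [-0.036 -0.004 -0.902] twist 0.08
```

```bash
python3 -m inch '{"travel":[[0,0,0.05],[0,0,0.1],[0,0,0.1],[0,0,0.1],[0,0,0],[0,0,-0.15],[0,0,-0.3],[0,0,-0.45],[0,0,-0.45],[0,0,-0.45]],"twist":[0,0,0,0,0,0,0,0,0,0],"fingers":[0,0,0,0,0,0,0,0,0,0]}'
python3 - <<'E'
from h import *
go(*C,108,SY-90)
d=snap('scene','scene9.png')
im=(np.clip(d['frame'][130:240,265:385,::-1]/255.,0,1)**.45*255).astype(np.uint8)
cv2.imwrite('pics/s9g.png',cv2.resize(im,None,fx=5,fy=5,interpolation=cv2.INTER_CUBIC))
E
```

```text
clock: 15.7
eef_pos: [525.7, 103.1, 102.3]
tool_rot: [-3.141, 0.0, 1.312]
force: [0.5, -0.1, 0.1]
width: 0.4
clk 15.70 pos [525.74 103.07 102.33] rot [-3.1413e+00  2.0000e-04  1.3119e+00] jaw -14.83 F [ 0.52 -0.12  0.14] T [-0.025  0.003  0.009] w 0.4 nose 25.0 q7 -0.11
  travel [-0.029  0.034 -0.567] twist 0.09
```

View pics/s9g.png

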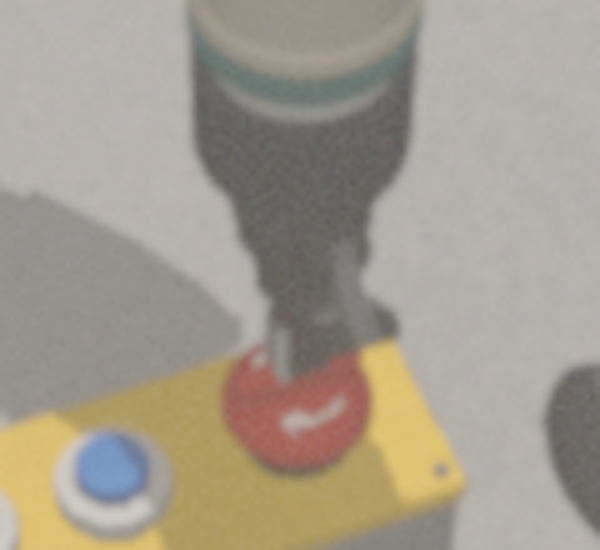

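The button latched: force is 0 at TCP 102.3, a height where it pushed back with 5.3 N before. The picture shows the head sitting low with the dark neck gone, around (298,470). Next I raise and open to 17 mm to straddle the rib without pinching.

```bash
python3 -m inch '{"travel":[[0,0,-0.4],[0,0,-0.8],[0,0.03,-1],[0,0.03,-1],[0,0.03,-1],[0,0.03,-1],[0,0.03,-1],[0,0.03,-1],[0,0.03,-1],[0,0.03,-1]],"twist":[0,0,0,0,0,0,0,0,0,0],"fingers":[1.7,1.7,1.7,1.7,1.7,1.7,1.7,1.7,1.7,1.7]}'
python3 - <<'E'
from h import *
go(*C,95,SY-90)
d=snap('scene','scene10.png')
im=(np.clip(d['frame'][130:240,265:385,::-1]/255.,0,1)**.45*255).astype(np.uint8)
cv2.imwrite('pics/s10g.png',cv2.resize(im,None,fx=5,fy=5,interpolation=cv2.INTER_CUBIC))
E
```

```text
clock: 16.58
eef_pos: [526.1, 103.0, 112.5]
tool_rot: [-3.141, 0.0, 1.312]
force: [0.0, -0.5, -0.0]
width: 16.8
clk 16.58 pos [526.08 102.95 112.51] rot [-3.1414e+00  1.0000e-04  1.3119e+00] jaw -14.84 F [ 0.03 -0.45 -0.01] T [-0.025 -0.041 -0.018] w 16.8 nose 25.0 q7 -0.12
  travel [-2.600e-02 -1.000e-03  1.751e+00] twist 0.08
```

View pics/s10g.png

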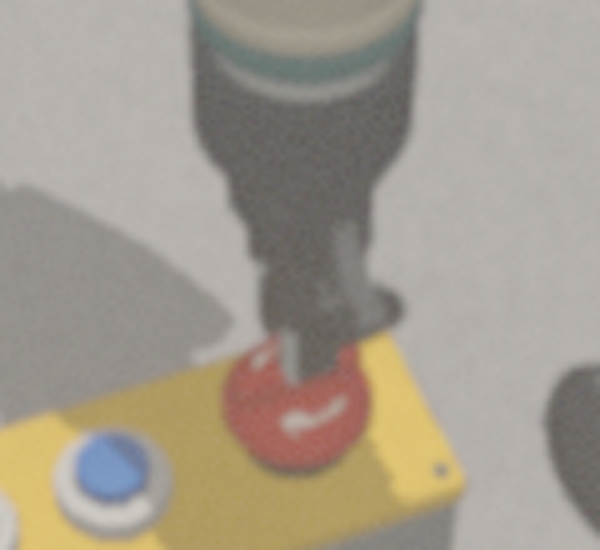

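```bash
python3 -m inch '{"travel":[[0,0,0.2],[0,0,0.4],[0,0,0.6],[0,0,0.8],[0,0,1],[0,0,1.15],[0,0,1.3],[0,0,1.4],[0,0,1.4],[0,0,1.4]],"twist":[0,0,0,0,0,0,0,0,0,0],"fingers":[1.7,1.7,1.7,1.7,1.7,1.7,1.7,1.7,1.7,1.7]}'
python3 - <<'E'
from h import *
go(*C,95,SY-90)
d=snap('scene','scene11.png')
im=(np.clip(d['frame'][130:240,265:385,::-1]/255.,0,1)**.45*255).astype(np.uint8)
cv2.imwrite('pics/s11g.png',cv2.resize(im,None,fx=5,fy=5,interpolation=cv2.INTER_CUBIC))
E
```

```text
clock: 17.47
eef_pos: [526.1, 103.0, 98.6]
tool_rot: [-3.142, -0.0, 1.312]
force: [0.6, -0.9, 0.5]
width: 16.6
clk 17.47 pos [526.15 102.95  98.56] rot [-3.1415 -0.      1.3118] jaw -14.84 F [ 0.6  -0.85  0.47] T [-0.075 -0.012 -0.022] w 16.6 nose 25.0 q7 -0.11
  travel [-0.028 -0.008  0.356] twist 0.08
```

View pics/s11g.png

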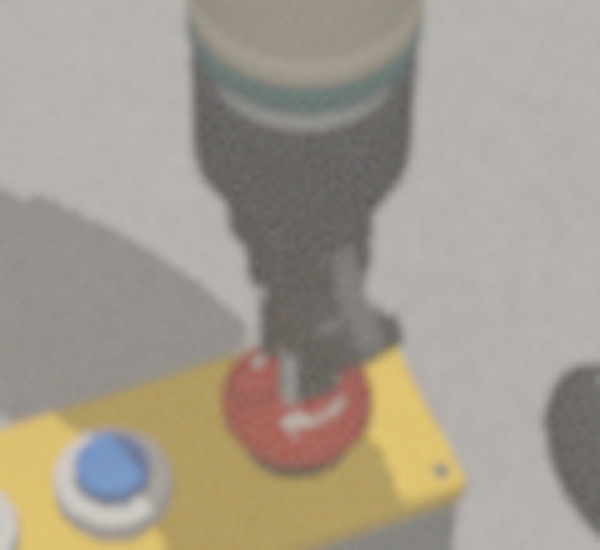

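```bash
python3 -m inch '{"travel":[[0,0,0.05],[0,0,0.1],[0,0,0.15],[0,0,0.2],[0,0,0.25],[0,0,0.3],[0,0,0.35],[0,0,0.4],[0,0,0.4],[0,0,0.4]],"twist":[0,0,0,0,0,0,0,0,0,0],"fingers":[1.7,1.7,1.7,1.7,1.7,1.7,1.7,1.7,1.7,1.7]}'
python3 - <<'E'
from h import *
go(*C,95,SY-90)
d=snap('scene','scene12.png')
im=(np.clip(d['frame'][130:240,265:385,::-1]/255.,0,1)**.45*255).astype(np.uint8)
cv2.imwrite('pics/s12g.png',cv2.resize(im,None,fx=5,fy=5,interpolation=cv2.INTER_CUBIC))
E
```

```text
clock: 18.35
eef_pos: [526.2, 102.9, 94.6]
tool_rot: [-3.142, 0.0, 1.312]
force: [0.6, -0.9, -1.1]
width: 17.2
clk 18.35 pos [526.16 102.92  94.58] rot [-3.1416  0.      1.3118] jaw -14.84 F [ 0.63 -0.94 -1.05] T [-0.015 -0.025 -0.082] w 17.2 nose 25.0 q7 -0.11
  travel [-0.025 -0.01  -0.042] twist 0.08
```

View pics/s12g.png

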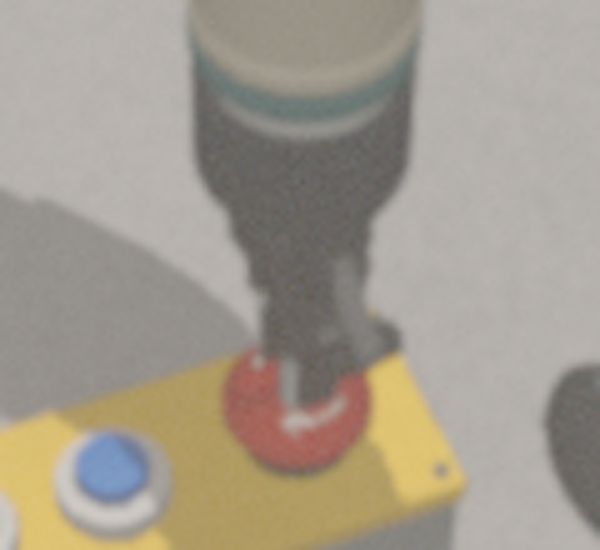

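The fingers straddle the rib with no contact force: the near tip at (310,405) is in front of the rib, over the near arrow. Now I twist clockwise.

```bash
python3 -m inch '{"travel":[[0,0,0],[0,0,0],[0,0,0],[0,0,0],[0,0,0],[0,0,0],[0,0,0],[0,0,0],[0,0,0],[0,0,0]],"twist":[3,6,9,12,15,18,21,24,27,30],"fingers":[1.7,1.7,1.7,1.7,1.7,1.7,1.7,1.7,1.7,1.7]}'
python3 - <<'E'
from h import *
go(*C,95,SY-90)
d=snap('scene','scene13.png')
im=(np.clip(d['frame'][130:240,265:385,::-1]/255.,0,1)**.45*255).astype(np.uint8)
cv2.imwrite('pics/s13g.png',cv2.resize(im,None,fx=5,fy=5,interpolation=cv2.INTER_CUBIC))
E
```

```text
clock: 19.23
eef_pos: [524.3, 102.9, 94.4]
tool_rot: [-3.139, 0.002, 0.786]
force: [-3.2, -0.7, 1.4]
width: 16.8
clk 19.23 pos [524.33 102.94  94.36] rot [-3.139e+00  2.300e-03  7.862e-01] jaw -44.96 F [-3.19 -0.73  1.36] T [-0.066  0.648  0.105] w 16.8 nose 25.0 q7 -0.48
  travel [ 0.101  0.135 -0.065] twist -30.04
```

View pics/s13g.png

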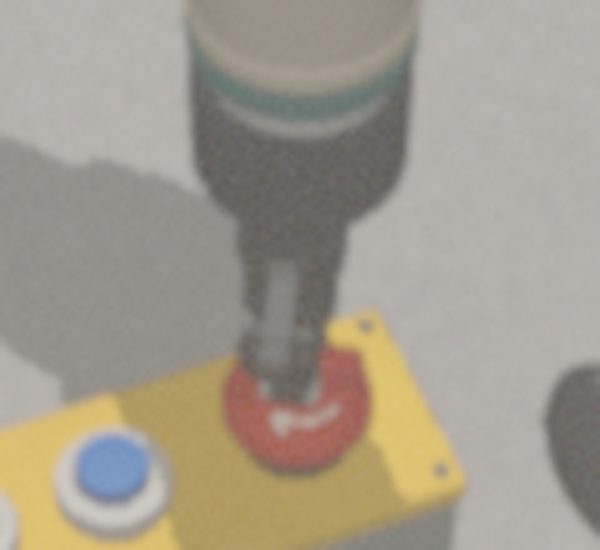

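```bash
python3 -m inch '{"travel":[[0,0,0],[0,0,0],[0,0,0],[0,0,0],[0,0,0],[0,0,0],[0,0,0],[0,0,0],[0,0,0],[0,0,0]],"twist":[3,6,9,12,15,18,20,20,20,20],"fingers":[1.7,1.7,1.7,1.7,1.7,1.7,1.7,1.7,1.7,1.7]}'
python3 - <<'E'
from h import *
go(*C,95,SY-90)
d=snap('scene','scene14.png')
im=(np.clip(d['frame'][130:240,265:385,::-1]/255.,0,1)**.45*255).astype(np.uint8)
cv2.imwrite('pics/s14g.png',cv2.resize(im,None,fx=5,fy=5,interpolation=cv2.INTER_CUBIC))
E
```

```text
clock: 20.12
eef_pos: [525.3, 103.9, 94.6]
tool_rot: [-3.14, 0.001, 0.441]
force: [-4.1, 2.8, 4.4]
width: 16.9
clk 20.12 pos [525.28 103.94  94.6 ] rot [-3.1395e+00  9.0000e-04  4.4130e-01] jaw -64.71 F [-4.07  2.77  4.41] T [0.702 0.896 0.123] w 16.9 nose 25.0 q7 -0.73
  travel [ 0.012  0.143 -0.041] twist -49.79
```

View pics/s14g.png

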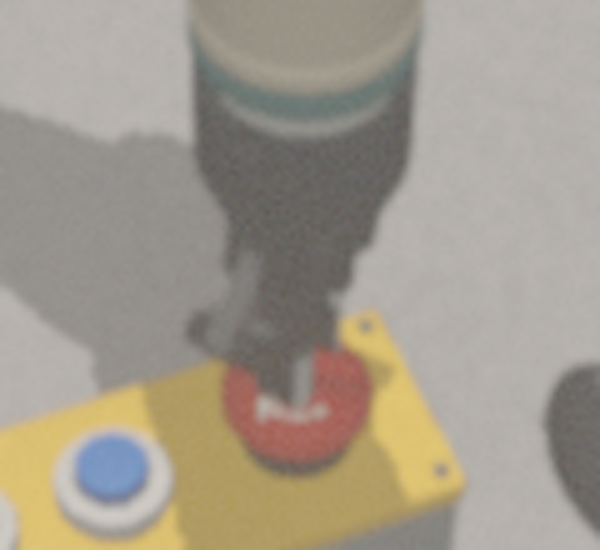

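Torque is 0.12 N m with 4.4 N upward, and the dark neck shows again below the head at (298,468). So it has probably released and is pressing up on the tips. I add a little more turn and lift out in the same orientation.

```bash
python3 -m inch '{"travel":[[0,0,-0.05],[0,0,-0.15],[0,0,-0.3],[0,0,-0.5],[0,0,-0.8],[0,0,-1.2],[0,0,-1.7],[0,0,-2.4],[0,0,-3],[0,0,-3]],"twist":[3,5,5,5,5,5,5,5,5,5],"fingers":[1.7,1.7,1.7,1.7,1.7,1.7,1.7,1.7,1.7,1.7]}'
python3 - <<'E'
from h import *
go(*BL,107,SY-90)
d=snap('scene','scene15.png')
im=(np.clip(d['frame'][130:240,265:385,::-1]/255.,0,1)**.45*255).astype(np.uint8)
cv2.imwrite('pics/s15g.png',cv2.resize(im,None,fx=5,fy=5,interpolation=cv2.INTER_CUBIC))
E
```

```text
clock: 21.0
eef_pos: [528.4, 102.0, 126.7]
tool_rot: [3.139, -0.005, 0.351]
force: [0.3, 0.7, 0.1]
width: 17.2
clk 21.00 pos [528.37 101.97 126.67] rot [ 3.1395 -0.0046  0.3509] jaw -69.89 F [0.27 0.73 0.06] T [ 0.068 -0.071 -0.011] w 17.2 nose 25.0 q7 -0.84
  travel [-4.657  6.097  1.959] twist -54.97
```

View pics/s15g.png

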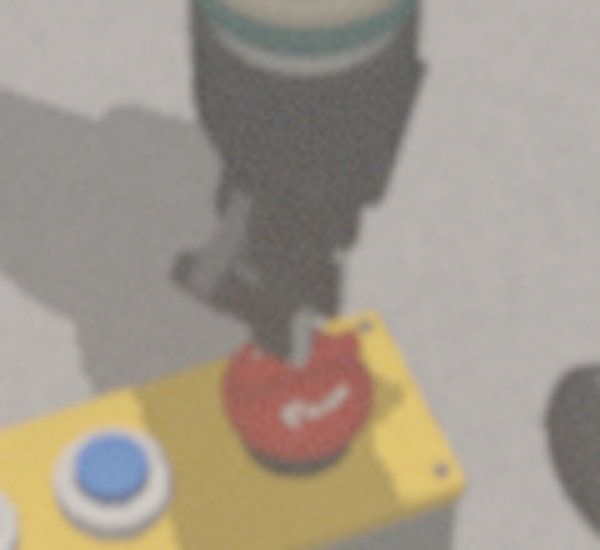

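The stop is released. The head is out, with the neck visible at (298,465), and the rib and arrows are back where they started (near arrow at (315,405)). Next is the blue button, with the jaws shut and turned back across the box.

```bash
python3 -m inch '{"travel":[[-0.3,0.4,-0.2],[-1,1.2,-0.2],[-1.8,2.4,-0.2],[-2.8,3.6,-0.2],[-3.7,4.9,-0.2],[-4.4,5.8,-0.2],[-4.6,6,0],[-4.6,6,0.5],[-4.6,6,1],[-4.6,6,1]],"twist":[-5,-11,-17,-23,-29,-35,-41,-47,-52,-55],"fingers":[0,0,0,0,0,0,0,0,0,0]}'
python3 - <<'E'
from h import *
go(*BL,80,SY-90)
for n,(x0,y0) in {'scene':(230,130),'top':(285,210)}.items():
    d=snap(n,n+'16.png')
    im=(np.clip(d['frame'][y0:y0+120,x0:x0+120,::-1]/255.,0,1)**.45*255).astype(np.uint8)
    cv2.imwrite(f'pics/{n[0]}16g.png',cv2.resize(im,None,fx=5,fy=5,interpolation=cv2.INTER_CUBIC))
go(*BL,80,SY-90)
E
```

```text
clock: 21.88
eef_pos: [503.5, 30.2, 114.1]
tool_rot: [-3.141, 0.0, 1.315]
force: [0.7, -0.1, 1.0]
width: -0.1
clk 21.88 pos [503.49  30.18 114.09] rot [-3.1414e+00  3.0000e-04  1.3151e+00] jaw -14.65 F [ 0.67 -0.14  1.  ] T [ 0.051  0.025 -0.042] w -0.1 nose 25.0 q7 0.02
  travel [-0.087  0.252  3.409] twist 0.27
clk 21.98 pos [503.85  30.22 114.58] rot [ 3.1412e+00 -1.0000e-04  1.3111e+00] jaw -14.88 F [0.23 0.03 0.27] T [ 0.055 -0.032  0.027] w -0.1 nose 25.0 q7 0.01
  travel [-0.099  0.217  3.458] twist 0.04
```

View pics/s16g.png

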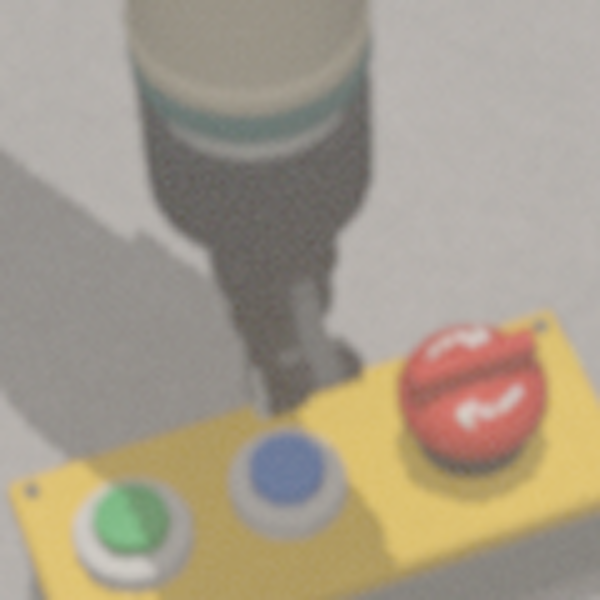

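View pics/t16g.png

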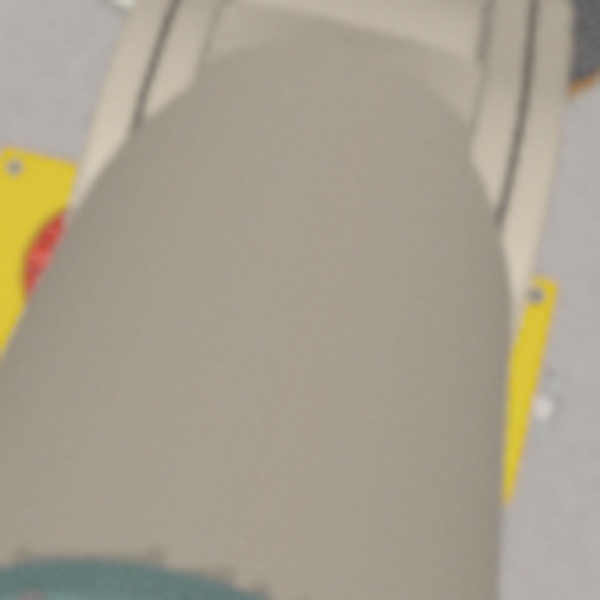

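The scene view shows the mushroom fully out at (470,395) with its rib straight, and the closed tip at (283,408) above the blue button at (287,465). I correct the position and go down.

```bash
python3 -m inch '{"travel":[[-0.05,0.1,0.3],[-0.1,0.2,0.8],[-0.1,0.22,1.3],[-0.1,0.22,1.8],[-0.1,0.22,2.3],[-0.1,0.22,2.7],[-0.1,0.22,3],[-0.1,0.22,3.3],[-0.1,0.22,3.5],[-0.1,0.22,3.5]],"twist":[0,0,0,0,0,0,0,0,0,0],"fingers":[0,0,0,0,0,0,0,0,0,0]}'
python3 - <<'E'
from h import *
go(*BL,74,SY-90)
d=snap('scene','scene17.png')
x0,y0=230,130
im=(np.clip(d['frame'][y0:y0+120,x0:x0+120,::-1]/255.,0,1)**.45*255).astype(np.uint8)
cv2.imwrite('pics/s17g.png',cv2.resize(im,None,fx=5,fy=5,interpolation=cv2.INTER_CUBIC))
E
```

```text
clock: 22.82
eef_pos: [505.3, 29.2, 79.2]
tool_rot: [-3.141, 0.0, 1.312]
force: [-0.5, 0.0, -0.3]
width: -0.1
clk 22.82 pos [505.29  29.21  79.22] rot [-3.1410e+00  2.0000e-04  1.3117e+00] jaw -14.84 F [-0.46  0.   -0.34] T [-0.011  0.01   0.015] w -0.1 nose 25.0 q7 0.05
  travel [-0.039  0.053  0.522] twist 0.08
```

View pics/s17g.png

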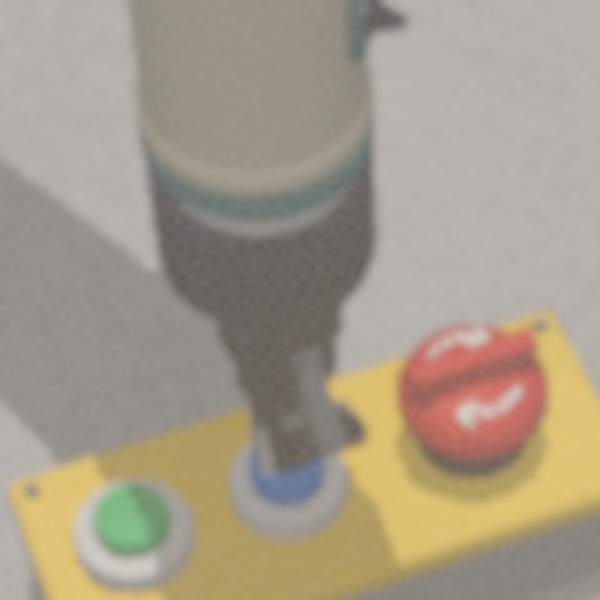

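The tip at (290,470) is right over the blue cap. I press in steps.

```bash
python3 -m inch '{"travel":[[0,0.05,0.1],[0,0.05,0.2],[0,0.05,0.3],[0,0.05,0.4],[0,0.05,0.5],[0,0.05,0.6],[0,0.05,0.7],[0,0.05,0.8],[0,0.05,0.8],[0,0.05,0.8]],"twist":[0,0,0,0,0,0,0,0,0,0],"fingers":[0,0,0,0,0,0,0,0,0,0]}'
python3 - <<'E'
from h import *
go(*BL,69,SY-90)
E
```

```text
clock: 23.7
eef_pos: [506.0, 29.1, 71.7]
tool_rot: [3.142, -0.0, 1.312]
force: [0.5, -0.4, 2.9]
width: 0.0
clk 23.70 pos [506.03  29.12  71.68] rot [ 3.1416e+00 -1.0000e-04  1.3119e+00] jaw -14.84 F [ 0.47 -0.44  2.94] T [ 0.089  0.052 -0.014] w 0.0 nose 25.0 q7 0.05
  travel [-0.049 -0.021  0.268] twist 0.08
```

```bash
python3 -m inch '{"travel":[[0,0,0.05],[0,0,0.1],[0,0,0.15],[0,0,0.2],[0,0,0.25],[0,0,0.3],[0,0,0.35],[0,0,0.35],[0,0,0.35],[0,0,0.35]],"twist":[0,0,0,0,0,0,0,0,0,0],"fingers":[0,0,0,0,0,0,0,0,0,0]}'
python3 - <<'E'
from h import *
go(*BL,69,SY-90)
d=snap('scene','scene18.png')
x0,y0=230,130
im=(np.clip(d['frame'][y0:y0+120,x0:x0+120,::-1]/255.,0,1)**.45*255).astype(np.uint8)
cv2.imwrite('pics/s18g.png',cv2.resize(im,None,fx=5,fy=5,interpolation=cv2.INTER_CUBIC))
E
```

```text
clock: 24.53
eef_pos: [506.1, 29.2, 68.8]
tool_rot: [3.141, -0.001, 1.312]
force: [-2.5, 0.1, 12.1]
width: -0.1
clk 24.53 pos [506.09  29.16  68.78] rot [ 3.1413e+00 -6.0000e-04  1.3117e+00] jaw -14.84 F [-2.45  0.09 12.11] T [0.039 0.462 0.007] w -0.1 nose 25.0 q7 0.06
  travel [-0.054 -0.026 -0.022] twist 0.08
```

View pics/s18g.png

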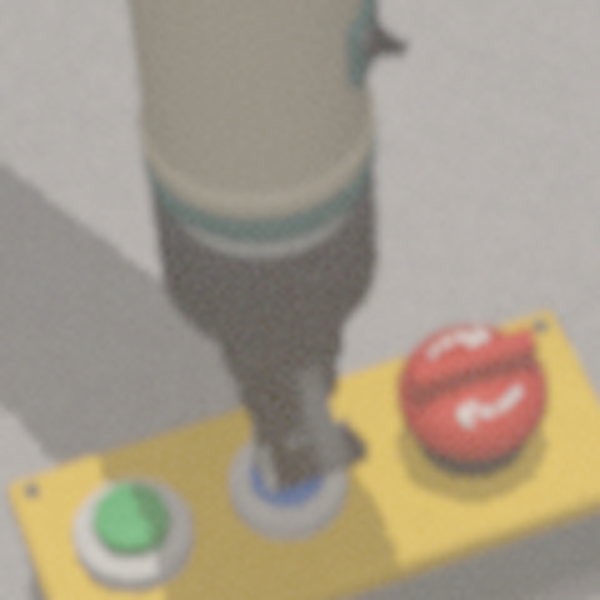

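12.1 N at TCP 68.8 means the blue button is on its stop, about 6 mm below contact. I retreat straight up and check.

```bash
python3 -m inch '{"travel":[[0,0,-0.3],[0,0,-0.8],[0,0,-1.5],[0,0,-2.5],[0,0,-4],[0,0,-5.5],[0,0,-7],[0,0,-8.5],[0,0,-9.5],[0,0,-10]],"twist":[0,0,0,0,0,0,0,0,0,0],"fingers":[0,0,0,0,0,0,0,0,0,0]}'; python3 -c "
from h import *
go(400,250,200,SY-90)"
```

```text
clock: 25.42
eef_pos: [506.7, 29.1, 169.7]
tool_rot: [3.14, -0.001, 1.312]
force: [0.5, 0.1, -0.1]
width: -0.2
clk 25.42 pos [506.65  29.1  169.75] rot [ 3.1395e+00 -8.0000e-04  1.3118e+00] jaw -14.84 F [ 0.49  0.1  -0.08] T [0.038 0.002 0.031] w -0.2 nose 25.0 q7 -0.03
  travel [ 18.625 -15.96   -3.043] twist 0.08
```

```bash
python3 -m inch '{"travel":[[2,-1,-0.5],[4,-3,-1],[7,-5,-1.5],[10,-7,-2],[13,-9,-2.5],[16,-11,-3],[18,-13,-3],[19,-14,-3],[19,-14,-3],[19,-14,-3]],"twist":[0,0,0,0,0,0,0,0,0,0],"fingers":[0,0,0,0,0,0,0,0,0,0]}'
python3 - <<'E'
from h import *
go(400,250,200,SY-90)
ims=[]
for n,(x0,y0,x1,y1) in {'scene':(180,170,420,350),'top':(220,150,460,330)}.items():
    d=snap(n,n+'19.png')
    im=d['frame'][y0:y1,x0:x1,::-1]; ims.append(np.hstack([cv2.resize(np.load(f'pics/{n}0.npy',allow_pickle=True).item()['frame'][y0:y1,x0:x1,::-1],None,fx=1.66,fy=1.66),cv2.resize(im,None,fx=1.66,fy=1.66)]))
cv2.imwrite('pics/cmp19.png',np.vstack(ims))
for n,roi in(('scene',(220,180,370,280)),('top',(265,230,405,320))):
  for c,(lo,hi) in COL.items():
    r=[mask(np.load(f'pics/{n}{k}.npy',allow_pickle=True).item(),lo,hi,roi)[1:] for k in(0,19)]
    print(n,c,r[0][1].round(1),r[1][1].round(1),r[0][0][4],r[1][0][4])
E
```

```text
clock: 26.25
eef_pos: [418.7, 249.0, 197.9]
tool_rot: [-3.141, 0.001, 1.314]
force: [-0.1, 0.2, 0.5]
width: -0.0
clk 26.25 pos [418.73 248.99 197.85] rot [-3.1413e+00  8.0000e-04  1.3141e+00] jaw -14.71 F [-0.12  0.18  0.55] T [-0.035  0.018  0.039] w -0.0 nose 25.0 q7 -0.52
  travel [-0.378 -1.837 -0.214] twist 0.21
scene red [324.1 208.6] [324.  208.2] 562 571
scene blue [287. 223.] [286.9 223.1] 120 121
scene green [255.7 233.2] [255.7 233.2] 115 118
scene yel [292.7 232.1] [293.2 231.8] 3215 3249
top red [304.  265.1] [304. 265.] 576 575
top blue [342.1 274.9] [342.1 274.9] 141 139
top green [373.6 282.8] [373.7 282.8] 139 137
top yel [335.6 275.3] [335.5 275.3] 3745 3760
```

View pics/cmp19.png

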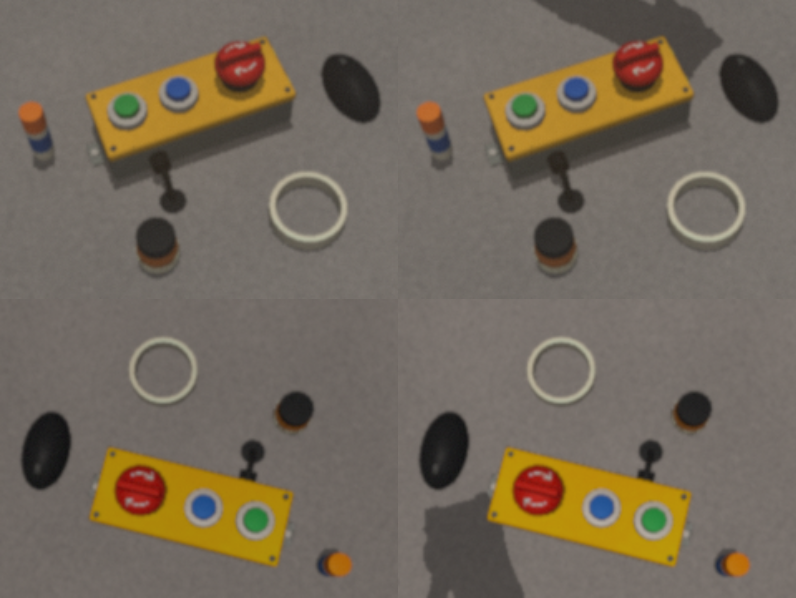

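Before (left) and after (right) match in both views: the stop is out with its rib straight, the buttons are up, and the four loose objects have not moved. I hand in.

```bash
python3 -c "
from cell import ctrl
print(ctrl.finish_job())"
```

```text
the job is handed in; nothing more can be done
None
```

I pressed the red mushroom until it latched, turned it clockwise by its rib until it sprang out, then pressed the blue reset button to its stop. The job took about 26 s of the 48 s allowed, and was handed in with the arm clear of everything.

- **Press:** I used the closed fingertips on the rib, with at most about 10 N read at the end of a step. When I backed off, the force was 0 N at a height where the button had pushed back with 5 N before, and the head stayed low in the picture. That is how I judged it latched.
- **Turn:** I straddled the rib with the jaws open 17 mm, without pinching, and turned the tool about 55°. The moment about the stop's axis read about 0.12 N m. The last pictures show the head out again and its rib back at its starting angle.
- **Reset:** The force was 12 N at the blue button's stop, about 6 mm below where I expected first contact. It sprang back up.
- **Final check:** In both cameras the red, blue and green button positions match the first pictures to within about half a pixel. By eye in the same pictures, the mouse, glue stick, tape and ink jar have not moved. I never went over or touched the green button.

**Disagreement:** The closed fingertips sat about 12 mm above the reported TCP height, where `ctrl.nose_length` says 25 mm below it. Both cameras and the contact forces showed this. I found heights by camera and by feel instead, which cost one detour to measure the fingertips. I did not find the cause.

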